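# Sweep bearings through the gate into the drop slot

## Robot

A 6-joint arm with a two-finger parallel gripper is mounted at the origin on the work surface. World frame = base frame: x ahead of the robot, y to its left, z up, the work surface at z = 0. Lengths are in mm, angles in rad, forces in N, time in s.
With the tool pointing down it reaches from about 350 to 975 mm from the base axis. Payload 7.1 kg.
Tool frame: the origin (TCP) lies midway between the tips of the shut fingers; the grasp point (between the pads) lies pinch_z behind it (pinch_z is the distance from the TCP to the grasp point, in mm); z points along the fingers, y is the line along which they close (so a half turn about z gives the same grasp; the last joint's range is limited). The gripper opens to 88 mm and grips with 3 to 60 N. Pads are 20 mm wide; open, the fingers measure 115 mm over their backs; the gripper's body (75 mm by 178 mm) begins 61 mm behind the grasp point.
Start: joints at [-1.17, 0.423, 1.63, -0, 1.089, -0.019], TCP at [254.751, -570.707, 222.675] pointing down, gripper open.
Joint ranges: [-3, 3], [-0.9, 2.11], [0.09, 2.58], [-1.31, 4.45], [0.11, 2.69], [-2.54, 2.54]. Speed limits (rad/s): [2.39, 2.39, 3.01, 3.14, 3.14, 3.14].

## Interface

Orientations are given as a rotation vector (axis times angle).
In Python, from workcell import get_obs, get_image, close_job, pinch_z gives the robot as it stands.
- The arm moves only by the tool jog_arm, never from a script. Its argument "commands" is a list of rows, each a list of 3 entries, a list of its own where there are three numbers: the gripper command: -1 is shut, 1 is fully open, values between are in proportion, then the shift along the tool's x, y, z as a fraction of full scale, then the turn, a rotation vector about the tool's x, y, z as a fraction of full scale. In form: [[gripper, [tx, ty, tz], [rx, ry, rz]], ...]. A call has 1 to 10 rows; each row shifts and turns the commanded pose from where the row before left it, along the tool's axes as they then stand; what a row does not reach is not made up. Full scale, the value 1, is 0.1 m for a shift and 45 degrees for a turn. A row lasts 1/10 s, in which the tool goes at most 50 mm and 8.59 degrees, less where a joint would pass 70% of its speed; a pose out of reach is approached as far as the arm can. A call with a number of a shift or a turn outside -1 to 1 is refused whole. A call with a gripper value outside its range is refused whole. The fingers move at their own pace and stop on an object; the grip force is fixed at half the most. Time passes only in rows, so rows that do not move let the fingers close. It gives the time, the measured TCP pose, the force, the opening and the grip force at its end, in the units of the state.
- get_obs(): the state, without advancing time (a new reading comes with each control period).
- get_image(name): name is "scene" or "top"; returns a dict with "image" (480x640x3 uint8, blue, green, red), "z_map" (480x640 float32, mm along the optical axis (not along the pixel's ray), 0 where there is no reading), "intrinsics" (3x3 intrinsics, pixels), "eye" and "orientation" of the camera in the world. Camera axes: x right, y down, z forward; pixel columns grow to the right and rows downward; lengths in mm; the calibration is good to about 2 mm. A picture is of the moment at which its call begins.
- close_job(): hands the job in; it is judged then, once.
The state is a dict: "t": time; "qpos": joint angles; "qvel": joint speeds; "joint_torque": joint torques, N m; "ee_pos": TCP position; "orientation": TCP orientation; "ft_force": force on the tool from outside, world axes, zero at the start; "moment": the same for the moment, N m; "width": finger opening in mm; "grasp_force": force on a finger pad.
Only numpy, scipy, OpenCV 4.12 (cv2) and the standard library are available. Lean on these libraries where they do the work, as an engineer would, in place of code of your own. Each camera call takes 0.05 s, during which the arm holds its last target. There are 200 camera calls.

## Task

Sweep the three loose ball bearings lying on the sorting tray through the narrow gate, one at a time, so that each drops into the slot behind it before the next one goes through. Push them with the fingertips along the deck, never lifting them, and leave the pulley standing where it is on the tray and everything else on the bench alone.

Things in the scene. Friction and masses are not known exactly. Their poses are not given: they have to be found in the camera images.
- tray: fixed steel sorting tray. Deck 60 mm above the bench, x = -230 to 0, y = -185 to 185 mm, rimmed on three sides by rails 14 mm high, 4 mm thick, just inside those edges. Origin: at bench height under the middle of the deck's front edge (lip, x = 0). x points from the deck out through the gate, y left along the lip, z up. Fixed, but its place and yaw vary
- gate (a point): the middle of the deck's front edge (lip) in the gate, at deck height; axes as the tray's. A wall 14 mm high stands across the front at x = 3 to 9 mm from here, open only for y = -19 to 19 mm (38 mm gate, round-ended cheeks). The slot opens right at the lip, so a bearing tips in by itself once its centre is a few mm past it
- slot (a point): the drop slot beyond the gate: an open-topped pocket in the tray. This point is the middle of its floor, 4 mm above the bench and 38 mm beyond the lip; axes as the tray's. Inside it measures 77 mm along x (from the lip) by 72 mm along y; side walls level with the deck, far wall 12 mm higher
- pulley: loose alternator pulley standing on the deck among the bearings (it trades places with them from run to run): grooved aluminium wheel, 44 mm in diameter, 26 mm high, 250 g; origin at the centre of its underside, axis z up. Too wide for the gate; leave it where it stands
- jar: bystander: amber glass jar with a steel lid, 72 mm in diameter, 85 mm high, standing on the bench left of the tray; origin at the centre of its underside
- screwdriver: bystander: screwdriver with a black handle lying on the bench right of the tray, about 200 mm long; origin under its middle
- alternator: bystander: car alternator standing on its foot on the bench right of the tray, aluminium housing about 125 mm in diameter and 145 mm high, 4 kg; origin at the centre of its underside
- bearing1: sealed ball bearing lying flat on the tray's deck: plain steel disc with dark shields and a small bore, 32 mm outside diameter, 10 mm thick, about 37 g (varies); it slides when pushed. The origin is the centre of the disc, so it reads 65 mm above the bench while on the deck; its z axis is the disc's axis. All three bearings are alike
- bearing2: sealed ball bearing lying flat on the tray's deck: plain steel disc with dark shields and a small bore, 32 mm outside diameter, 10 mm thick, about 37 g (varies); it slides when pushed. The origin is the centre of the disc, so it reads 65 mm above the bench while on the deck; its z axis is the disc's axis. All three bearings are alike
- bearing3: sealed ball bearing lying flat on the tray's deck: plain steel disc with dark shields and a small bore, 32 mm outside diameter, 10 mm thick, about 37 g (varies); it slides when pushed. The origin is the centre of the disc, so it reads 65 mm above the bench while on the deck; its z axis is the disc's axis. All three bearings are alike

How it is judged:
By the outcome, as a careful person would: the job done as asked, in the order asked, and still so for the second after the job is handed in, with the robot touching nothing.
It also fails if it takes over 61 s, if anything falls off the work surface, if the arm or the gripper's body presses on something with over 40 N, if the wrist force passes 120 N, or if a joint passes its speed limit or range.

## Working session

There is one attempt and no reset: what is moved stays moved. The work goes in short steps, Python scripts to look and compute and a tool call to move; the robot and the scene stay as the last step left them, time stands still between calls to the robot, and variables do not carry over. Pictures are saved under pics/ and viewed, at most 10 in all, crops included, and the job is handed in when it is done.

Besides the shell and the picture viewer there is one more tool, called as name(argument=value, ...), one argument or row to a line, values as JSON. jog_arm: Moves the arm, as the interface text tells. Its arguments: {"type":"object","properties":{"commands":{"type":"array","items":{"type":"array"}}},"required":["commands"]}

```bash
mkdir -p pics; python3 - <<'E'
from workcell import *
import cv2,numpy as np
print(pinch_z,get_obs())
for n in("top","scene"):
    d=get_image(n);cv2.imwrite(f"pics/{n}1.png",d["image"]);np.savez(f"{n}1.npz",**d);print(n,d["intrinsics"],d["eye"],d["orientation"])
E
```

```text
18.700000000000003 {'t': 0.0, 'qpos': array([-1.16999684e+00,  4.23828205e-01,  1.63067387e+00, -8.07353765e-06,
        1.08858043e+00, -1.90030141e-02]), 'qvel': array([ 0.00175052,  0.00087838, -0.00035643, -0.00016836,  0.00211077,
       -0.00020602]), 'joint_torque': array([-3.21662083e-04, -5.44632518e+01, -2.73666608e+01,  6.43202942e-02,
        2.27505318e-02, -1.04432927e-04]), 'ee_pos': array([ 254.54553685, -570.22231022,  221.91591698]), 'orientation': array([-3.07120878e+00, -6.54293920e-01,  4.54856909e-04]), 'ft_force': array([ 0.01319107,  0.05714086, -0.59084941]), 'moment': array([ 0.0022933 , -0.03049917, -0.01914421]), 'grasp_force': 0.0, 'width': 87.89172315227363}
top [[513.48865566   0.         323.41653539]
 [  0.         513.48865566 240.60836609]
 [  0.           0.           1.        ]] [ 283.01439717   19.4924672  1506.82745954] [-2.12892591  2.17173214 -0.17797336]
scene [[467.81603135   0.         311.54341561]
 [  0.         467.81603135 244.10514095]
 [  0.           0.           1.        ]] [1065.89920322 -105.4798941   901.77645339] [-2.06346249 -1.65465082  0.49963948]
```

View pics/top1.png

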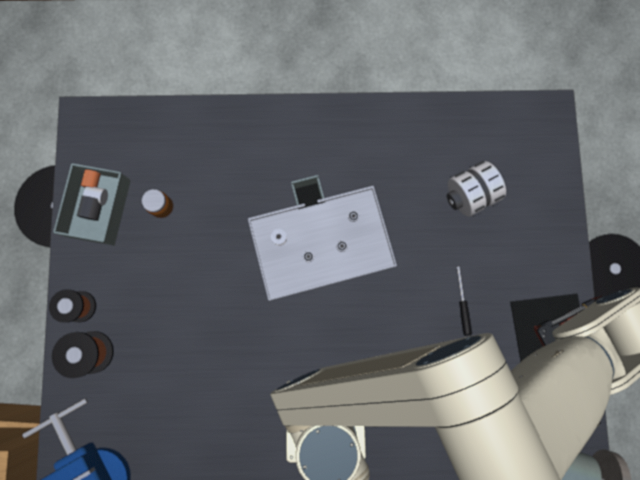

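View pics/scene1.png

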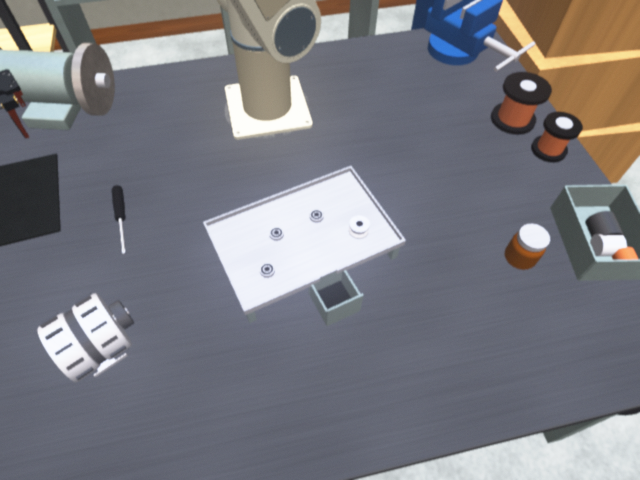

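The top view shows the tray with corners near (248,218), (374,186), (397,266) and (269,299). The slot is at about (308,190), the bearings at (353,216), (342,246) and (308,257), and the pulley at (279,237). The scene view agrees: bearings at (267,270), (276,234) and (316,216), pulley at (360,227).

```bash
cat > h.py <<'E'
import cv2,numpy as np
from scipy.spatial.transform import Rotation as R
def ray(d,uv,z):
    uv=np.atleast_2d(np.float64(uv));K=d["intrinsics"]
    v=np.c_[uv,np.ones(len(uv))]@np.linalg.inv(K).T@R.from_rotvec(d["orientation"]).as_matrix().T
    e=d["eye"];return (e+v*((z-e[2])/v[:,2])[:,None])[:,:2]
def load(n): return dict(np.load(n))
def deckmask(d):
    g=cv2.cvtColor(d["image"],cv2.COLOR_BGR2GRAY); return g
E
python3 - <<'E'
from h import *
for n,c,pts in(("top",(322,242),[(353,216),(342,246),(308,257),(279,237)]),("scene",(300,240),[(267,270),(276,234),(316,216),(360,227)])):
    d=load(n+"1.npz");im=d["image"];g=cv2.cvtColor(im,cv2.COLOR_BGR2GRAY)
    m=(g>140).astype(np.uint8);nl,l,s,ce=cv2.connectedComponentsWithStats(m)
    m=(l==l[c[1],c[0]]).astype(np.uint8)
    cs=max(cv2.findContours(m,0,1)[0],key=cv2.contourArea)
    q=cv2.approxPolyDP(cv2.convexHull(cs),6,True)[:,0]
    print(n,q.tolist());print("z74",ray(d,q,74).round(),"z60",ray(d,q,60).round())
    for p in pts:
        x,y=p;w=g[y-9:y+10,x-9:x+10].astype(float);wt=np.clip(170-w,0,None);Y,X=np.mgrid[-9:10,-9:10]
        rr=(X**2+Y**2<81);wt*=rr;cc=np.array([x+(wt*X).sum()/wt.sum(),y+(wt*Y).sum()/wt.sum()]);print(cc.round(1),ray(d,cc,70).round(1),ray(d,cc,86).round(1))
t=load("top1.npz");s=load("scene1.npz")
a=cv2.resize(t["image"][165:310,235:410],None,fx=2.2,fy=2.2,interpolation=2)
a=cv2.resize(t["image"][165:310,235:410],(700,580),interpolation=2);cv2.imwrite("pics/c1.png",a)
b=cv2.resize(s["image"][160:330,195:415],(776,600),interpolation=2);cv2.imwrite("pics/c2.png",b)
E
```

```text
top [[372, 186], [395, 265], [269, 299], [249, 218]]
z74 [[ 655. -148.]
 [ 426. -204.]
 [ 339.  150.]
 [ 568.  205.]] z60 [[ 659. -149.]
 [ 428. -206.]
 [ 339.  151.]
 [ 571.  207.]]
[352.9 216. ] [[569.4 -90.3]] [[566.2 -89.1]]
[341.5 245.8] [[484.2 -55.4]] [[482.  -54.6]]
[308.  256.2] [[456.3  39.7]] [[454.4  39.5]]
[278.7 236.9] [[513.  121.7]] [[510.5 120.6]]
scene [[351, 165], [405, 241], [362, 296], [333, 309], [243, 311], [203, 221]]
z74 [[ 333.  151.]
 [ 569.  206.]
 [ 674.   81.]
 [ 689.   18.]
 [ 655. -153.]
 [ 422. -209.]] z60 [[ 320.  155.]
 [ 560.  211.]
 [ 668.   84.]
 [ 683.   20.]
 [ 648. -154.]
 [ 411. -211.]]
[266.6 268.8] [[569.5 -93. ]] [[579.  -93.2]]
[276.3 232.3] [[483.6 -57.2]] [[494.8 -58.1]]
[316.  214.1] [[454.4  37.4]] [[466.2  34.7]]
[359.1 223.1] [[499.3 124.3]] [[510.2 119.9]]
```

View pics/c1.png

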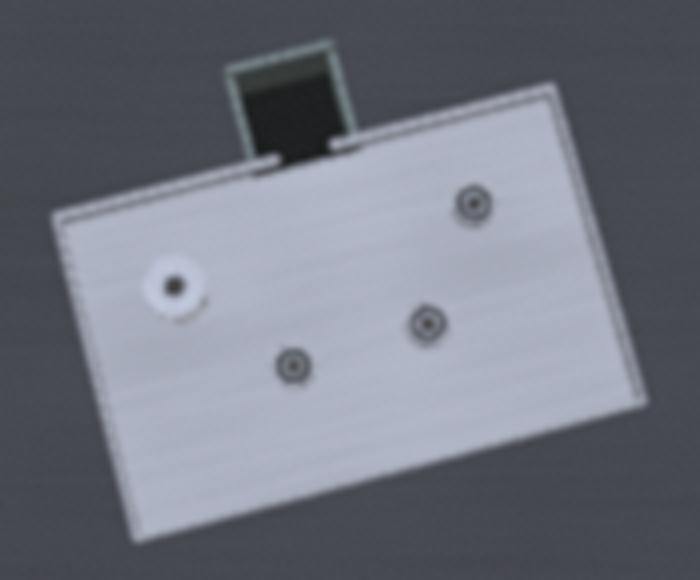

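View pics/c2.png

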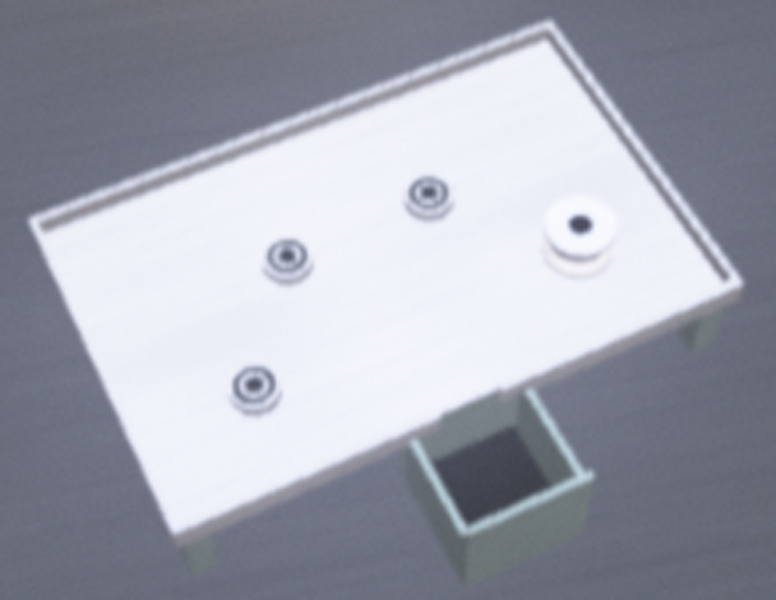

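```bash
cat >> h.py <<'E'
G=np.array([603.4,26.]);YAW=13.6
def tw(x,y):
    a=np.radians(YAW);return G+x*np.array([np.cos(a),np.sin(a)])+y*np.array([-np.sin(a),np.cos(a)])
def wt(p):
    a=np.radians(YAW);d=np.asarray(p)-G;return np.array([d@[np.cos(a),np.sin(a)],d@[-np.sin(a),np.cos(a)]])
def plan(x,y,z,h):
    "tray x,y; z; heading in tray deg -> turn first, then shift in the turned tool frame"
    from workcell import get_obs
    o=get_obs();M=R.from_rotvec(o["orientation"]).as_matrix();hc=np.degrees(np.arctan2(M[1,0],M[0,0]))-YAW
    a=np.radians(h+YAW);d=np.r_[tw(x,y),z]-o["ee_pos"]
    T=np.array([[np.cos(a),np.sin(a),0],[np.sin(a),-np.cos(a),0],[0,0,-1]])
    print("tray",wt(o["ee_pos"][:2]).round(1),"z",o["ee_pos"][2].round(1),"hd",hc.round(1),"tilt",M[:,2].round(3),"w",round(o["width"],1),"| turn/45",round(-(h-hc)/45,3),"shift/100",(T@d/100).round(3))
E
python3 -c "
from h import *
for p in((569.4,-91.6),(484,-56.3),(455.4,38.6),(511,120.3)):print(wt(p))
d=load('top1.npz');print(wt(ray(d,[(305,205),(318,200.8)],74)[0]),wt(ray(d,[(305,205),(318,200.8)],74)[1]))
plan(-173.2,-76.3,120,32.8)"
```

```text
[ -60.69938652 -106.30778182]
[-135.40433938  -51.91642204]
[-140.88743746   47.04774135]
[-67.63529519 113.38305361]
[ 4.1873219  19.24014576] [  6.68647534 -19.73108698]
tray [-479.3 -497.5] z 222.0 hd 10.5 tilt [-0.001  0.001 -1.   ] w 87.9 | turn/45 -0.497 shift/100 [ 4.855 -1.883  1.02 ]
```

jog_arm(
  commands=[
    [-0.545,[0.3,-0.28,0],[0,0,0]],
    [-0.545,[0.3,-0.28,0],[0,0,0]],
    [-0.545,[0.3,-0.28,0],[0,0,0]],
    [-0.545,[0.3,-0.28,0],[0,0,0]],
    [-0.545,[0.3,-0.28,0],[0,0,0]],
    [-0.545,[0.3,-0.28,0],[0,0,0]],
    [-0.545,[0.3,-0.28,0],[0,0,0]],
    [-0.545,[0.3,-0.28,0],[0,0,-0.166]],
    [-0.545,[0,0,0],[0,0,-0.166]],
    [-0.545,[0,0,0],[0,0,-0.165]],
  ],
)

```text
t: 1.1
ee_pos: [382.9, -266.9, 222.5]
orientation: [-2.882, -1.25, 0.0]
ft_force: [-0.2, -0.8, -0.3]
width: 20.0
grasp_force: 0.0
```

```bash
python3 -c "
from h import *
plan(-173.2,-76.3,90,32.8)"
```

```text
tray [-283.1 -232.8] z 222.5 hd 33.3 tilt [-0.  0. -1.] w 20.0 | turn/45 0.011 shift/100 [ 1.772 -0.72   1.325]
```

jog_arm(
  commands=[
    [-0.545,[0.355,-0.144,0],[0,0,0]],
    [-0.545,[0.355,-0.144,0],[0,0,0]],
    [-0.545,[0.355,-0.144,0],[0,0,0]],
    [-0.545,[0.355,-0.144,0],[0,0,0]],
    [-0.545,[0.355,-0.144,0],[0,0,0]],
    [-0.545,[0,0,0.3],[0,0,0.01]],
    [-0.545,[0,0,0.4],[0,0,0]],
    [-0.545,[0,0,0.4],[0,0,0]],
    [-0.545,[0,0,0.22],[0,0,0]],
    [-0.545,[0,0,0],[0,0,0]],
  ],
)

```text
t: 2.1
ee_pos: [450.3, -89.5, 88.0]
orientation: [-2.889, -1.225, 0.008]
ft_force: [-0.5, 0.2, -0.5]
width: 19.9
grasp_force: 0.0
```

```bash
python3 -c "
from h import *
plan(-173.2,-76.3,64,32.8)"
```

```text
tray [-175.9  -76.3] z 88.0 hd 32.4 tilt [-0.006  0.001 -1.   ] w 19.9 | turn/45 -0.009 shift/100 [0.023 0.015 0.24 ]
```

jog_arm(
  commands=[
    [-0.545,[0,0.015,0.1],[0,0,-0.01]],
    [-0.545,[0,0,0.1],[0,0,0]],
    [-0.545,[0,0,0.04],[0,0,0]],
    [-0.545,[0.05,0,0],[0,0,0]],
    [-0.545,[0.1,0,0],[0,0,0]],
    [-0.545,[0.1,0,0],[0,0,0]],
    [-0.545,[0.1,0,0],[0,0,0]],
    [-0.545,[0.1,0,0],[0,0,0]],
    [-0.545,[0.1,0,0],[0,0,0]],
    [-0.545,[0.1,0,0],[0,0,0]],
  ],
)

```text
t: 3.1
ee_pos: [499.4, -43.3, 66.7]
orientation: [2.887, 1.239, 0.0]
ft_force: [0.1, -0.5, -0.2]
width: 20.2
grasp_force: 0.2
```

```bash
python3 -c "
from h import *
plan(-55-22.5*.84,-22.5*.54,64,32.8)"
```

```text
tray [-117.4  -42.9] z 66.7 hd 32.8 tilt [ 0. -0. -1.] w 20.2 | turn/45 0.001 shift/100 [ 0.532 -0.023  0.027]
```

jog_arm(
  commands=[
    [-0.545,[0.09,0,0.01],[0,0,0]],
    [-0.545,[0.1,-0.005,0.01],[0,0,0]],
    [-0.545,[0.1,-0.005,0],[0,0,0]],
    [-0.545,[0.09,0,0],[0,0,0]],
    [-0.545,[0.08,0,0],[0,0,0]],
    [-0.545,[0.05,0,0],[0,0,0]],
    [-0.545,[0.02,0,0],[0,0,0]],
    [-0.545,[0,0,0],[0,0,0]],
    [-0.545,[-0.2,0,0],[0,0,0]],
    [-0.545,[-0.2,0,0],[0,0,0]],
  ],
)

```text
t: 4.1
ee_pos: [505.7, -34.7, 64.5]
orientation: [-2.887, -1.239, 0.001]
ft_force: [0.3, 0.0, -0.2]
width: 20.0
grasp_force: 0.0
```

```bash
cat >> h.py <<'E'
def find():
    from workcell import get_image
    for n in("scene","top"):
        d=get_image(n);g=cv2.cvtColor(d["image"],cv2.COLOR_BGR2GRAY);np.savez(n+"L.npz",**d)
        # deck region in the image, shrunk
        W=np.array([[*tw(x,y),70] for x,y in((-215,-170),(-10,-170),(-10,170),(-215,170))])
        M=R.from_rotvec(d["orientation"]).as_matrix();c=(W-d["eye"])@M@d["intrinsics"].T
        m=np.zeros_like(g);cv2.fillPoly(m,[np.int32(c[:,:2]/c[:,2:])],255)
        m[g>150]=0;nl,l,s,ce=cv2.connectedComponentsWithStats(m)
        for i in range(1,nl):
            if s[i,4]>8: print(n,"area",s[i,4],"tray",wt(ray(d,ce[i],70)[0]).round(1))
E
python3 -c "
from h import *
plan(-110,0,64,0);find()"
```

```text
tray [-109.2  -36. ] z 64.5 hd 32.9 tilt [-0.001 -0.    -1.   ] w 20.0 | turn/45 0.73 shift/100 [-0.008 -0.36   0.005]
scene area 2221 tray [-161.8  -27.7]
scene area 11 tray [-141.8   47. ]
scene area 22 tray [-78.4 120.2]
scene area 14 tray [-55.7  -2.6]
scene area 10 tray [ -62.1 -116.4]
scene area 15 tray [ -61.4 -107.4]
top area 261 tray [ -62.6 -129.7]
top area 83 tray [-42.2   1.4]
top area 45 tray [-42.3 -10.9]
top area 3023 tray [-162.1  -14.2]
top area 27 tray [-63.1 114.8]
top area 9 tray [-87.3 112.3]
```

jog_arm(
  commands=[
    [-0.545,[0,0,0],[0,0,0.183]],
    [-0.545,[0,0,0],[0,0,0.183]],
    [-0.545,[0,0,0],[0,0,0.182]],
    [-0.545,[0,0,0],[0,0,0.182]],
    [-0.545,[0,-0.18,0],[0,0,0]],
    [-0.545,[0,-0.18,0],[0,0,0]],
    [-0.545,[0,0,0],[0,0,0]],
    [-0.545,[0.1,0,0],[0,0,0]],
    [-0.545,[0.1,0,0],[0,0,0]],
    [-0.545,[0.1,0,0],[0,0,0]],
  ],
)

```text
t: 5.2
ee_pos: [529.3, 7.7, 64.9]
orientation: [3.12, 0.37, 0.002]
ft_force: [0.4, -0.6, 0.8]
width: 19.7
grasp_force: 0.1
```

```bash
python3 -c "
from h import *
plan(-12,0,64,0)"
```

```text
tray [-76.3  -0.4] z 64.9 hd -0.1 tilt [ 0.001 -0.    -1.   ] w 19.7 | turn/45 -0.002 shift/100 [ 0.643 -0.004  0.009]
```

jog_arm(
  commands=[
    [-0.545,[0.1,0,0],[0,0,0]],
    [-0.545,[0.1,-0.004,0],[0,0,0]],
    [-0.545,[0.1,0,0],[0,0,0]],
    [-0.545,[0.1,0,0],[0,0,0]],
    [-0.545,[0.08,0,0],[0,0,0]],
    [-0.545,[0.07,0,0],[0,0,0]],
    [-0.545,[0.05,0,0],[0,0,0]],
    [-0.545,[0.03,0,0],[0,0,0]],
    [-0.545,[0,0,0],[0,0,0]],
    [-0.545,[0,0,0],[0,0,0]],
  ],
)

```text
t: 6.2
ee_pos: [588.5, 23.2, 64.6]
orientation: [-3.12, -0.371, 0.001]
ft_force: [-0.7, -0.4, -0.3]
width: 19.8
grasp_force: 0.0
```

```bash
python3 -c "
from h import *
from workcell import *
plan(-12,0,64,0);d=get_image('scene');cv2.imwrite('pics/s2.png',cv2.resize(d['image'][160:330,195:415],(776,600),interpolation=2));print(get_obs()['ft_force'])"
```

```text
tray [-15.1   0.8] z 64.6 hd -0.0 tilt [-0. -0. -1.] w 19.8 | turn/45 -0.001 shift/100 [0.031 0.008 0.006]
[-0.31179311  1.21723073 -0.53694695]
```

View pics/s2.png

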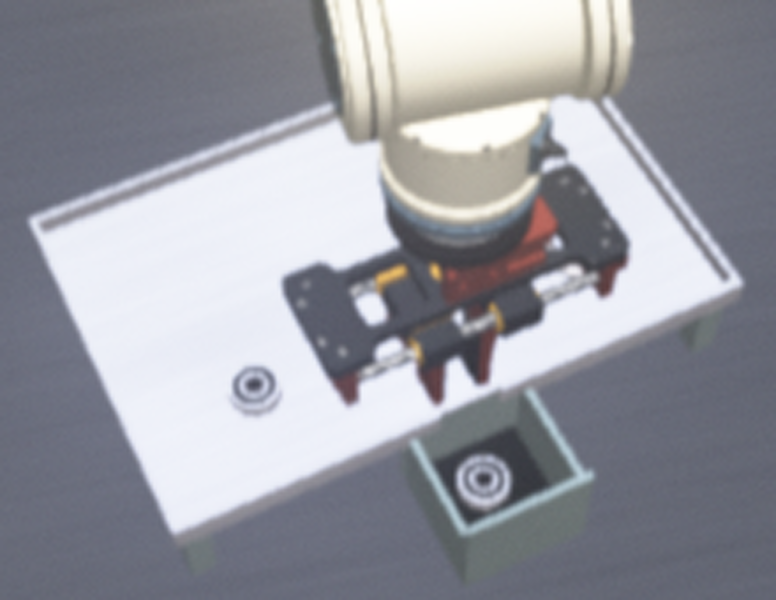

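The picture shows the first bearing lying in the slot at about (483,480). I'll move on to the one at tray (-141, 47).

jog_arm(
  commands=[
    [-0.545,[-0.1,0,-0.1],[0,0,0]],
    [-0.545,[0,0,-0.3],[0,0,0.16]],
    [-0.545,[0,0,0],[0,0,0.16]],
    [-0.545,[0,0,0],[0,0,0.16]],
    [-0.545,[0,0,0],[0,0,0.158]],
    [-0.545,[-0.4,0,0],[0,0,0]],
    [-0.545,[-0.4,0,0],[0,0,0]],
    [-0.545,[-0.4,0,0],[0,0,0]],
    [-0.545,[-0.4,0,0],[0,0,0]],
    [-0.545,[0,0,0],[0,0,0]],
  ],
)

```text
t: 7.25
ee_pos: [417.9, 62.7, 104.6]
orientation: [3.113, -0.412, -0.009]
ft_force: [0.2, 0.3, 0.4]
width: 20.1
grasp_force: 0.0
```

```bash
python3 -c "
from h import *
plan(-182,69.5,64,-28.7)"
```

```text
tray [-171.7   79.3] z 104.6 hd -28.7 tilt [-0.006 -0.001 -1.   ] w 20.1 | turn/45 0.001 shift/100 [-0.043  0.136  0.406]
```

jog_arm(
  commands=[
    [-0.545,[-0.04,0.136,0],[0,0,0]],
    [-0.545,[0,0,0.2],[0,0,0]],
    [-0.545,[0,0,0.15],[0,0,0]],
    [-0.545,[0,0,0.055],[0,0,0]],
    [-0.545,[0,0,0],[0,0,0]],
    [-0.545,[0.05,0,0],[0,0,0]],
    [-0.545,[0.1,0,0],[0,0,0]],
    [-0.545,[0.1,0,0],[0,0,0]],
    [-0.545,[0.1,0,0],[0,0,0]],
    [-0.545,[0.1,0,0],[0,0,0]],
  ],
)

```text
t: 8.25
ee_pos: [461.9, 38.6, 64.4]
orientation: [-3.114, 0.414, -0.001]
ft_force: [-0.3, -0.1, 1.0]
width: 20.1
grasp_force: 0.2
```

```bash
python3 -c "
from h import *
plan(-55-22.5*.877,22.5*.48,64,-28.7)"
```

```text
tray [-134.5   45.5] z 64.4 hd -28.7 tilt [ 0.001  0.    -1.   ] w 20.1 | turn/45 -0.001 shift/100 [0.691 0.017 0.004]
```

jog_arm(
  commands=[
    [-0.545,[0.1,0.005,0],[0,0,0]],
    [-0.545,[0.1,0.005,0],[0,0,0]],
    [-0.545,[0.1,0.005,0],[0,0,0]],
    [-0.545,[0.1,0,0],[0,0,0]],
    [-0.545,[0.1,0,0],[0,0,0]],
    [-0.545,[0.09,0,0],[0,0,0]],
    [-0.545,[0.06,0,0],[0,0,0]],
    [-0.545,[0.02,0,0],[0,0,0]],
    [-0.545,[-0.2,0,0],[0,0,0]],
    [-0.545,[-0.2,0,0],[0,0,0]],
  ],
)

```text
t: 9.25
ee_pos: [486.0, 30.4, 64.1]
orientation: [-3.114, 0.415, -0.0]
ft_force: [-0.3, 0.2, 0.6]
width: 20.2
grasp_force: 0.0
```

```bash
python3 -c "
from h import *
plan(-110,0,64,0);find()"
```

```text
tray [-113.1   31.8] z 64.1 hd -28.8 tilt [ 0.  0. -1.] w 20.2 | turn/45 -0.639 shift/100 [0.031 0.318 0.001]
scene area 1957 tray [-170.5   79.2]
scene area 23 tray [-78.1 120.3]
scene area 14 tray [-58.    0.3]
scene area 9 tray [ -61.5 -116.4]
scene area 15 tray [ -61.4 -107.4]
top area 280 tray [-58.4 -38.7]
top area 106 tray [ -61.4 -104.8]
top area 103 tray [-47.7  94. ]
top area 91 tray [-47.5  79.8]
top area 114 tray [-62.  114.9]
top area 90 tray [-125.4  -57.2]
top area 2644 tray [-162.8   54.1]
```

jog_arm(
  commands=[
    [-0.545,[0,0,0],[0,0,-0.16]],
    [-0.545,[0,0,0],[0,0,-0.16]],
    [-0.545,[0,0,0],[0,0,-0.16]],
    [-0.545,[0,0,0],[0,0,-0.16]],
    [-0.545,[0,0.15,0],[0,0,0]],
    [-0.545,[0,0.16,0],[0,0,0]],
    [-0.545,[0,0,0],[0,0,0]],
    [-0.545,[0.1,0,0],[0,0,0]],
    [-0.545,[0.1,0,0],[0,0,0]],
    [-0.545,[0.1,0,0],[0,0,0]],
  ],
)

```text
t: 10.35
ee_pos: [524.2, 7.8, 64.3]
orientation: [3.119, 0.373, 0.001]
ft_force: [-0.9, -0.3, 0.2]
width: 20.0
grasp_force: 0.0
```

```bash
python3 -c "
from h import *
plan(-12,0,64,0)"
```

```text
tray [-81.3   1. ] z 64.3 hd 0.0 tilt [ 0.001  0.    -1.   ] w 20.0 | turn/45 0.001 shift/100 [0.693 0.01  0.003]
```

jog_arm(
  commands=[
    [-0.545,[0.1,0.005,0],[0,0,0]],
    [-0.545,[0.1,0.005,0],[0,0,0]],
    [-0.545,[0.1,0,0],[0,0,0]],
    [-0.545,[0.1,0,0],[0,0,0]],
    [-0.545,[0.1,0,0],[0,0,0]],
    [-0.545,[0.07,0,0],[0,0,0]],
    [-0.545,[0.06,0,0],[0,0,0]],
    [-0.545,[0.04,0,0],[0,0,0]],
    [-0.545,[0,0,0],[0,0,0]],
    [-0.545,[0,0,0],[0,0,0]],
  ],
)

```text
t: 11.35
ee_pos: [587.9, 22.1, 64.1]
orientation: [-3.119, -0.374, 0.001]
ft_force: [0.4, 0.3, 0.1]
width: 19.9
grasp_force: 0.0
```

```bash
python3 -c "
from h import *
from workcell import *
plan(-12,0,64,0);d=get_image('scene');cv2.imwrite('pics/s3.png',cv2.resize(d['image'][160:330,195:415],(776,600),interpolation=2));print(get_obs()['ft_force'])"
```

```text
tray [-16.   -0.1] z 64.1 hd 0.1 tilt [-0. -0. -1.] w 19.9 | turn/45 0.001 shift/100 [ 0.04  -0.001  0.001]
[ 0.06905639  0.32882268 -0.53885964]
```

View pics/s3.png

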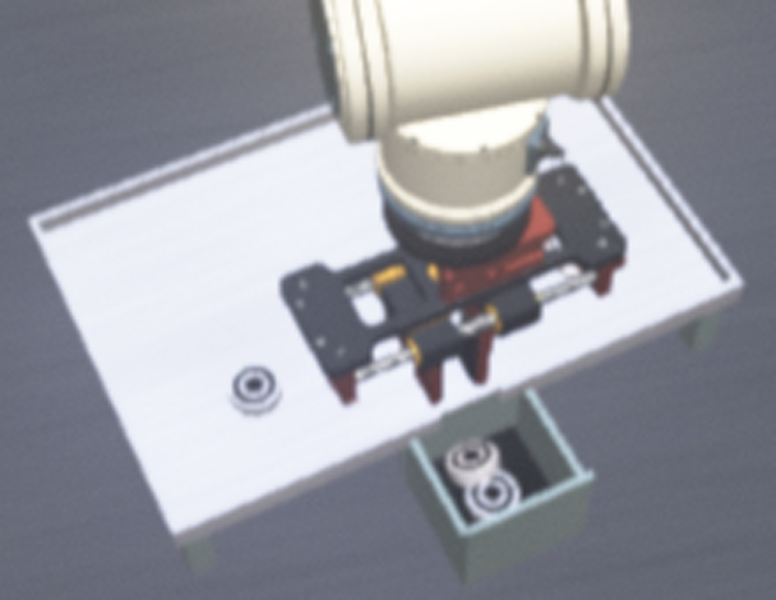

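Two bearings are now in the slot, at (470,458) and (493,493), and the last one is at (254,388).

jog_arm(
  commands=[
    [-0.545,[-0.1,0,-0.1],[0,0,0]],
    [-0.545,[-0.2,0.3,-0.3],[0,0,0]],
    [-0.545,[-0.15,0.4,0],[0,0,0]],
    [-0.545,[0,0.4,0],[0,0,0]],
    [-0.545,[0,0.4,0],[0,0,-0.18]],
    [-0.545,[0,0,0],[0,0,-0.18]],
    [-0.545,[0,0,0],[0,0,-0.18]],
    [-0.545,[0,0,0],[0,0,-0.18]],
    [-0.545,[0,0,0],[0,0,-0.18]],
    [-0.545,[0,0,0],[0,0,-0.18]],
  ],
)

```text
t: 12.4
ee_pos: [578.9, -134.3, 104.9]
orientation: [-2.685, -1.631, 0.0]
ft_force: [0.7, 0.1, 0.1]
width: 19.9
grasp_force: 0.0
```

jog_arm(
  commands=[
    [-0.545,[0,0,0],[0,0,-0.18]],
    [-0.545,[0,0,0],[0,0,-0.18]],
    [-0.545,[0,0,0],[0,0,-0.18]],
    [-0.545,[0,0,0],[0,0,-0.18]],
    [-0.545,[0,0,0],[0,0,-0.18]],
    [-0.545,[0,0,0],[0,0,0]],
  ],
)

```text
t: 13.0
ee_pos: [579.1, -134.2, 104.8]
orientation: [-1.96, -2.456, 0.0]
ft_force: [-1.0, 0.5, 0.4]
width: 20.2
grasp_force: 0.0
```

```bash
python3 -c "
from h import *
plan(-60.7,-150,64,90)"
```

```text
tray [ -61.3 -150. ] z 104.8 hd 89.2 tilt [-0. -0. -1.] w 20.2 | turn/45 -0.017 shift/100 [0.    0.006 0.408]
```

jog_arm(
  commands=[
    [-0.545,[0,0,0.2],[0,0,0]],
    [-0.545,[0,0,0.15],[0,0,0]],
    [-0.545,[0,0,0.055],[0,0,0]],
    [-0.545,[0,0,0],[0,0,0]],
    [-0.545,[0.05,0,0],[0,0,0]],
    [-0.545,[0.1,0,0],[0,0,0]],
    [-0.545,[0.1,0,0],[0,0,0]],
    [-0.545,[0.1,0,0],[0,0,0]],
    [-0.545,[0.1,0,0],[0,0,0]],
    [-0.545,[0.1,0,0],[0,0,0]],
  ],
)

```text
t: 14.0
ee_pos: [567.6, -79.5, 63.9]
orientation: [1.96, 2.455, 0.0]
ft_force: [-0.8, -0.2, -0.3]
width: 19.9
grasp_force: 0.2
```

```bash
python3 -c "
from h import *
plan(-60,-22.5,64,89.2)"
```

```text
tray [-59.6 -94.2] z 63.9 hd 89.2 tilt [ 0. -0. -1.] w 19.9 | turn/45 -0.0 shift/100 [ 0.716 -0.014 -0.001]
```

jog_arm(
  commands=[
    [-0.545,[0.1,0,0],[0,0,0]],
    [-0.545,[0.1,0,0],[0,0,0]],
    [-0.545,[0.1,0,0],[0,0,0]],
    [-0.545,[0.1,0,0],[0,0,0]],
    [-0.545,[0.1,0,0],[0,0,0]],
    [-0.545,[0.1,0,0],[0,0,0]],
    [-0.545,[0.07,0,0],[0,0,0]],
    [-0.545,[0.03,0,0],[0,0,0]],
    [-0.545,[-0.2,0,0],[0,0,0]],
    [-0.545,[-0.3,0,0],[0,0,0]],
  ],
)

```text
t: 15.0
ee_pos: [563.1, -60.3, 63.6]
orientation: [-1.957, -2.456, 0.0]
ft_force: [0.2, -0.3, -0.1]
width: 19.9
grasp_force: 0.0
```

```bash
python3 -c "
from h import *
plan(-110,0,64,0);find()"
```

```text
tray [-59.5 -74.4] z 63.6 hd 89.3 tilt [-0.001  0.    -1.   ] w 19.9 | turn/45 1.984 shift/100 [-0.505 -0.744 -0.004]
scene area 97 tray [-196.4   15.1]
scene area 2292 tray [-98.6 -55.2]
scene area 22 tray [-78.4 120.2]
scene area 14 tray [-58.8  -3.3]
top area 45 tray [ -31.1 -165.8]
top area 4158 tray [-123.4  -58.9]
top area 27 tray [-63.1 114.8]
```

jog_arm(
  commands=[
    [-0.545,[0,0,0],[0,0,0.18]],
    [-0.545,[0,0,0],[0,0,0.18]],
    [-0.545,[0,0,0],[0,0,0.18]],
    [-0.545,[0,0,0],[0,0,0.18]],
    [-0.545,[0,0,0],[0,0,0.18]],
    [-0.545,[0,0,0],[0,0,0.18]],
    [-0.545,[0,0,0],[0,0,0.18]],
    [-0.545,[0,0,0],[0,0,0.18]],
    [-0.545,[0,0,0],[0,0,0.18]],
    [-0.545,[0,0,0],[0,0,0.18]],
  ],
)

```text
t: 16.1
ee_pos: [563.0, -60.5, 63.5]
orientation: [-3.087, -0.583, 0.001]
ft_force: [0.4, 0.6, -0.1]
width: 20.5
grasp_force: 0.0
```

jog_arm(
  commands=[
    [-0.545,[0,0,0],[0,0,0.184]],
    [-0.545,[-0.3,0,0],[0,0,0]],
    [-0.545,[-0.21,0,0],[0,0,0]],
    [-0.545,[0,0,0],[0,0,0]],
    [-0.545,[0,-0.3,0],[0,0,0]],
    [-0.545,[0,-0.3,0],[0,0,0]],
    [-0.545,[0,-0.14,0],[0,0,0]],
    [-0.545,[0,0,0],[0,0,0]],
  ],
)

```text
t: 16.9
ee_pos: [496.7, 0.5, 63.8]
orientation: [-3.119, -0.373, -0.0]
ft_force: [0.3, -0.2, 0.7]
width: 20.4
grasp_force: 0.0
```

```bash
python3 -c "
from h import *
plan(-12,0,64,0)"
```

```text
tray [-109.7    0.3] z 63.8 hd 0.0 tilt [ 0.  0. -1.] w 20.4 | turn/45 0.001 shift/100 [ 0.977  0.003 -0.002]
```

jog_arm(
  commands=[
    [-0.545,[0.1,0,0],[0,0,0]],
    [-0.545,[0.1,0,0],[0,0,0]],
    [-0.545,[0.1,0,0],[0,0,0]],
    [-0.545,[0.1,0,0],[0,0,0]],
    [-0.545,[0.1,0,0],[0,0,0]],
    [-0.545,[0.1,0,0],[0,0,0]],
    [-0.545,[0.1,0,0],[0,0,0]],
    [-0.545,[0.1,0,0],[0,0,0]],
    [-0.545,[0.07,0,0],[0,0,0]],
    [-0.545,[0.04,0,0],[0,0,0]],
  ],
)

```text
t: 17.9
ee_pos: [585.7, 20.4, 63.7]
orientation: [3.12, 0.369, 0.0]
ft_force: [-0.2, 1.0, 0.6]
width: 19.8
grasp_force: 0.1
```

jog_arm(
  commands=[
    [-0.545,[0.04,0,0],[0,0,0]],
    [-0.545,[0,0,0],[0,0,0]],
    [-0.545,[0,0,0],[0,0,0]],
    [-0.545,[0,0,0],[0,0,0]],
  ],
)

```text
t: 18.3
ee_pos: [588.5, 21.1, 63.6]
orientation: [-3.12, -0.368, 0.001]
ft_force: [0.4, 0.8, 0.2]
width: 19.8
grasp_force: 0.0
```

```bash
python3 -c "
from h import *
from workcell import *
plan(-12,0,64,0);d=get_image('scene');cv2.imwrite('pics/s4.png',cv2.resize(d['image'][160:330,195:415],(776,600),interpolation=2));print(get_obs()['ft_force'])"
```

```text
tray [-15.7  -1.3] z 63.6 hd -0.1 tilt [-0.  0. -1.] w 19.8 | turn/45 -0.003 shift/100 [ 0.037 -0.013 -0.004]
[ 0.30466567 -0.44810121 -0.7908886 ]
```

View pics/s4.png

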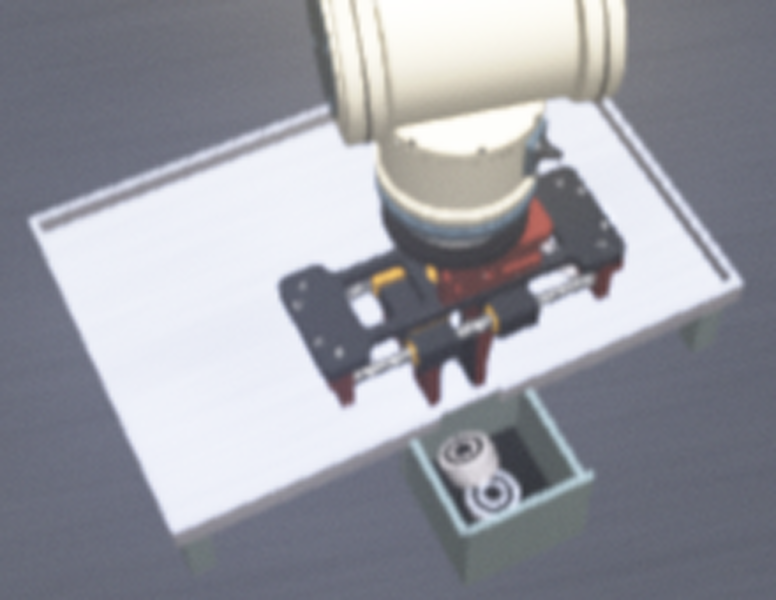

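All three bearings are in the slot. Two are stacked at about (465,455) and one is at (493,493). I'll raise the arm clear and check once more.

jog_arm(
  commands=[
    [-0.545,[-0.1,0,-0.1],[0,0,0]],
    [-0.545,[0,0,-0.3],[0,0,0]],
    [-0.545,[0,0,-0.4],[0,0,0]],
    [-0.545,[-0.4,0,-0.3],[0,0,0]],
    [-0.545,[-0.4,0.0,-0.2],[0,0,0]],
    [-0.545,[-0.2,0.4,0],[0,0,0]],
    [-0.545,[0,0.4,0],[0,0,0]],
    [-0.545,[0,0.4,0],[0,0,0]],
    [-0.545,[0,0,0],[0,0,0]],
    [-0.545,[0,0,0],[0,0,0]],
  ],
)

```text
t: 19.35
ee_pos: [509.0, -121.7, 194.0]
orientation: [-3.12, -0.365, 0.0]
ft_force: [0.3, 0.5, -0.6]
width: 20.0
grasp_force: 0.0
```

```bash
python3 -c "
from h import *
from workcell import *
find();d=get_image('scene');a=cv2.resize(d['image'][160:330,195:415],(400,310),interpolation=2);d=get_image('top');b=cv2.resize(d['image'][165:310,235:410],(374,310),interpolation=2);cv2.imwrite('pics/s5.png',np.hstack([a,b]))"
```

```text
scene area 9 tray [-214.4 -119.3]
scene area 22 tray [-78.4 120.2]
top area 60 tray [ -57.3 -116.6]
top area 888 tray [-123.2  -78.6]
top area 248 tray [ -86.8 -144.5]
top area 27 tray [-63.1 114.8]
```

View pics/s5.png

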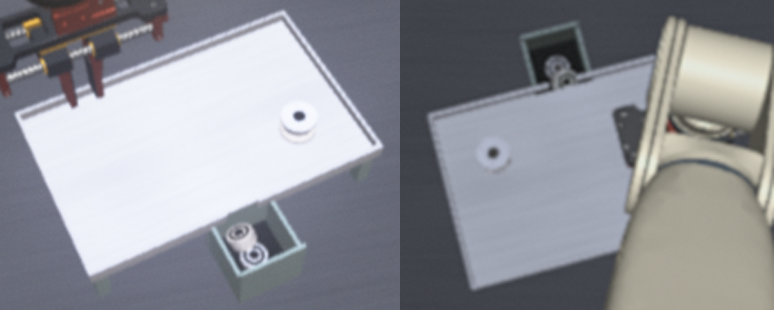

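The deck is clear and the pulley hasn't moved. In the top view the bearings sit at (556,64) and (565,82), the second close to the lip, so I'll check its height with the depth map.

```bash
python3 -c "
from h import *
from workcell import *
for n in('top','scene'):
    d=get_image(n);K=d['intrinsics'];M=R.from_rotvec(d['orientation']).as_matrix()
    v,u=np.mgrid[0:480,0:640];z=d['z_map'];P=(np.stack([(u-K[0,2])/K[0,0]*z,(v-K[1,2])/K[1,1]*z,z],-1)@M.T+d['eye'])
    dd=P[...,:2]-G;a=np.radians(YAW);X=dd@[np.cos(a),np.sin(a)];Y=dd@[-np.sin(a),np.cos(a)]
    print(n)
    for x in range(-8,76,6): print(x,[(lambda m:int(np.median(P[...,2][m])) if m.any() else -1)((abs(X-x)<3)&(abs(Y-y)<3)&(z>0)) for y in range(-30,31,6)])
"
```

```text
top
-8 [64, 60, 62, 62, 61, 59, 61, 61, 62, 58, 62]
-2 [61, 62, 62, 60, 61, 62, 60, 61, 59, 57, 60]
4 [72, 71, 73, 55, -1, -1, 57, -1, -1, 64, 75]
10 [72, 71, 30, 30, 25, 30, 31, 22, -1, 70, 67]
16 [6, 1, 27, 29, 34, 34, 34, 21, 4, 3, 6]
22 [-1, -1, 31, 34, 36, 36, 38, 22, 6, -1, -1]
28 [6, 4, 35, 35, 35, 34, 26, 11, 1, 5, 7]
34 [4, 2, 6, -1, 30, 27, 17, 15, 6, 3, 7]
40 [2, 4, 6, 15, 17, 17, 17, 15, 3, 9, 5]
46 [5, 7, 2, 13, 16, 15, 15, 15, 4, 4, 2]
52 [3, 5, 5, 13, 9, 16, 10, 6, 8, 8, 6]
58 [4, 4, 8, 6, 5, 1, 5, 5, 5, 6, 6]
64 [6, 1, 2, 6, 7, 5, 1, 6, 5, 6, 5]
70 [6, 4, 5, 3, 3, 4, 5, 6, 6, 3, 1]
scene
-8 [60, 59, 61, 60, 58, 60, 60, 59, 60, 60, 59]
-2 [33, 24, 25, 44, 44, 44, 47, 40, 36, 26, 15]
4 [72, 73, 4, 26, 25, 27, 26, -1, 33, 60, 72]
10 [68, 66, 26, 28, 29, 32, 31, -1, 32, 63, 6]
16 [-1, 15, 27, 32, 33, 33, 32, 20, 4, 4, 3]
22 [-1, 25, 16, 34, 35, 37, 31, 5, 4, 4, 4]
28 [-1, 6, 20, 29, 33, 32, 21, 15, 4, 5, 3]
34 [-1, 4, 3, 14, 16, 16, 14, 13, 3, 4, 4]
40 [-1, 4, 6, 14, 14, 15, 13, 12, 3, 4, 3]
46 [-1, 5, 5, 12, 13, 15, 14, 13, 4, 4, 3]
52 [-1, -1, -1, 11, 13, 13, 14, 13, -1, -1, -1]
58 [-1, -1, -1, -1, -1, -1, -1, -1, -1, -1, -1]
64 [-1, -1, -1, -1, -1, -1, -1, -1, -1, -1, -1]
70 [-1, -1, -1, -1, -1, -1, -1, -1, -1, -1, -1]
```

The tallest bearing tops out at about 37 mm, well below the deck at 60 mm, so all three are down in the slot.

```bash
python3 -c "
from workcell import *
print(close_job())"
```

```text
the job is handed in; nothing more can be done
None
```

All three bearings were pushed through the gate one at a time and lie in the slot below deck level, the pulley is where it started, and the job was handed in at about 20 s of the 61 s allowed.

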